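# Hold the spring clip gaping over the tall stock card

## Task

Take the black spring clip off the aluminium parking strip by squeezing its two wings together, gently: the wings must not be squeezed with more than about 30 N a side. Bring it over the taller of the two white stock cards and, with the clip squeezed wide open, lower it so that the card's top edge stands about 13 mm deep between the gaping jaws, the whole width of the clip over the card and neither jaw touching it. Do not push against either card or disturb the other things on the bench, and finish still holding the clip open there, so that a delivery slip can be slid in beside the card.

Things in the scene. Friction and masses are not known exactly. Their poses are not given: they have to be found in the camera images.
- clip_pivot (a point): Centre of the clip's steel pivot pin, half-way up the clip: a black plastic spring clip like a big clothes peg, 24 mm wide (pin 30 mm), 72 mm tall, 50 g. It starts upright, clamped on the strip, jaws down, wings up, pivot 110 mm above the bench. x along the pin (parallel to the strip), y the line along which wings and jaws move, z up to the wings. The frame is that of half A (+y side)
- clip: The clip, both halves; origin and axes as clip_pivot. Above the pivot two ribbed wings lean outwards to 40 mm above it; pressing them together between two fingers coming from above opens the jaws below. Squeezed evenly, each half turns by half the joint value, so this frame then tips about x by that much
- clip_spread (a joint): Opening of the clip, rad: 0 as clamped on the 3 mm strip (jaw faces parallel, 3 mm apart), about -0.1 closed on nothing, 0.6 fully open at its stop (wings parallel, jaw tips about 21 mm apart). The spring resists with about 0.1 N m at 0 and 0.32 N m at 0.6: about 8 to 12 N on each wing near its top holds it fully open
- wing_a (a point): Top outer edge, mid-width, of the wing of half A, 40 mm above the pivot. As the clip starts, the wings are 41 mm apart over their outsides here; fully open they are parallel and 16 mm over their outsides
- wing_b (a point): Top outer edge, mid-width, of the wing of half B, opposite wing_a
- jaw_a (a point): Tip of the jaw of half A, on the inner face, mid-width: 32 mm below the pivot
- jaw_b (a point): Tip of the jaw of half B, on the inner face, mid-width: 32 mm below the pivot
- strip_edge (a point): Middle of the top edge of the parking strip, an upright bare aluminium plate 120 mm long and 3 mm thick on a dark steel foot (130 x 60 mm), fixed to the bench; top edge 90 mm above the bench. x along the edge, y across the plate, z up. The clip sits up to 35 mm to either side of this point
- tall_card_edge (a point): Middle of the top edge of the taller card: a rigid white plastic card with grey ruled lines, 100 mm wide and 3 mm thick, standing upright in a wooden block (120 x 55 x 22 mm) fixed to the bench; top edge 120 mm above the bench. x along the edge, y across the card, z up
- tall_card: The taller card with its block; origin under the middle of the block, axes as tall_card_edge
- short_card: The shorter card, just like the taller but with its top edge only 80 mm above the bench, in the same kind of block; not to be used. Origin under the middle of the block, x along the card, z up
- carton: Bystander: brown carton, 70 x 110 x 50 mm, origin under its centre
- tape_roll: Bystander: roll of tape lying flat, 90 mm across, 45 mm high, origin under its centre
- stapler: Bystander: stapler, 40 x 130 x 48 mm, origin under its centre
Not all that is in view belongs to the job. What is meant by the clip is not orange or yellow, and is the smaller of those in its own colour.

How it is judged:
By the outcome, as a careful person would: the job done as asked, in the order asked, and still so for the second after the job is handed in, while the arm keeps its last pose, push and grip.
It also fails if it takes over 40 s, if anything falls off the work surface, if the arm or the gripper's body presses on something with over 40 N, if the wrist force passes 120 N, or if a joint passes its speed limit or range.

## Robot

A 6-joint arm with a two-finger parallel gripper is mounted at the origin on the work surface. World frame = base frame: x ahead of the robot, y to its left, z up, the work surface at z = 0. Lengths are in mm, angles in rad, forces in N, time in s.
With the tool pointing down it reaches from about 300 to 825 mm from the base axis. Payload 5.4 kg.
Tool frame: the origin (TCP) lies on the front face of the gripper's body, between the roots of the fingers; the fingertips stand 88 mm ahead of it and the grasp point (between the pads) lies 69 mm ahead of it; x points along the fingers, y is the direction in which the jaws open and shut, and the axes are right-handed (so a half turn about x gives the same grasp; the last joint's range is limited). The gripper opens to 92 mm and grips with 3 to 60 N. Pads are 20 mm wide; open, the fingers measure 128 mm over their backs; the gripper's body (75 mm by 189 mm) begins 69 mm behind the grasp point.
Start: joints at [1.017, 0.158, 1.597, -0, 1.386, -0.21], TCP at [193.823, 541.331, 302.701] pointing down, gripper open.
Joint ranges: [-2.91, 2.91], [-0.94, 2.29], [0.18, 2.7], [-1.29, 4.43], [0.17, 2.64], [-3, 3]. Speed limits (rad/s): [2.57, 2.57, 3.14, 3.14, 3.14, 3.14].

## Interface

Orientations are given as a unit quaternion [w, x, y, z].
In Python, from cell import manip gives the robot as it stands. The module is installed in compiled form; this text tells all that it offers.
- The arm moves only by the tool step_arm, never from a script. Its arguments are lists of equal length, an entry for each row: "jaw": the closure, from 0 (fully open) to 1 (shut); "xyz": the shift along the world's x, y, z as a fraction of full scale, a list of three; "turn": the turn, a rotation vector about the world's x, y, z as a fraction of full scale, a list of three. A call has 1 to 8 rows; each row shifts and turns the pose as measured when the row begins; what a row does not reach is not made up. Full scale, the value 1, is 0.025 m for a shift and 2 rad for a turn. A row lasts 1/10 s, in which the tool goes at most 50 mm and 8.59 degrees, less where a joint would pass 70% of its speed; a pose out of reach is approached as far as the arm can. A call with a number of a shift or a turn outside -1 to 1 is refused whole. A call with a gripper value outside its range is refused whole. The fingers move at their own pace and stop on an object; "grip_force" is the grip in N (left out, the last holds). Time passes only in rows, so rows that do not move let the fingers close. It gives the time, the measured TCP pose, the force and the opening at its end, in the units of the state.
- manip.get_state(): the state, without advancing time (a new reading comes with each control period).
- manip.read_camera(name): name is "scene" or "top" or "wrist"; returns a dict with "img" (400x640x3 uint8, red, green, blue), "K" (3x3 intrinsics, pixels), "rvec" (rotation vector, rad) and "tvec" (3), from world to camera coordinates, as OpenCV has them. Camera axes: x right, y down, z forward; pixel columns grow to the right and rows downward; lengths in mm; the calibration is good to about 2 mm. The wrist camera is an equidistant fisheye: a pixel r from the principal point sees the ray r / f radians off the axis. A picture is of the moment at which its call begins. There is no depth.
- manip.hand_in(): hands the job in, once; it reports no verdict.
The state is a dict: "time": time; "q": joint angles; "qvel": joint speeds; "joint_torque": joint torques, N m; "ee_pos": TCP position; "eef_rot": TCP orientation; "force": force on the tool from outside, world axes, zero at the start; "torque": the same for the moment, N m; "width": finger opening in mm.
Only numpy, scipy, OpenCV 4.12 (cv2) and the standard library are available. Lean on these libraries where they do the work, as an engineer would, in place of code of your own. Each camera call takes 0.05 s, during which the arm holds its last target. There are 200 camera calls.

## Working session

There is one attempt and no reset: what is moved stays moved. The work goes in short steps, Python scripts to look and compute and a tool call to move; the robot and the scene stay as the last step left them, time stands still between calls to the robot, and variables do not carry over. Pictures are saved under pics/ and viewed, about 8 in all and at most 12, crops included, and the job is handed in when it is done.

Besides the shell and the picture viewer there is one more tool, called after "Call:" in YAML: its name, and indented under it one key for each argument. step_arm: Moves the arm, as the interface text tells. Shift numbers are shares of 0.025 m and turn numbers shares of 2 rad, none past 1 either way. Its arguments: {"type":"object","properties":{"jaw":{"type":"array"},"xyz":{"type":"array"},"turn":{"type":"array"},"grip_force":{"type":"number"}},"required":["jaw","xyz","turn"]}

```bash
mkdir -p pics; cat > h.py <<'E'
import cv2,numpy as np
from cell import manip
def snap(n,f):
    c=manip.read_camera(n); np.savez('pics/'+f+'.npz',**{k:np.array(v) for k,v in c.items()}); cv2.imwrite('pics/'+f+'.png',cv2.cvtColor(c['img'],cv2.COLOR_RGB2BGR)); return c
def load(f): return dict(np.load('pics/'+f+'.npz'))
def ray(c,u,v,fish=False):
    K=c['K'];R=cv2.Rodrigues(np.array(c['rvec'],float))[0];t=np.array(c['tvec'],float).ravel()
    x=(u-K[0,2])/K[0,0];y=(v-K[1,2])/K[1,1]
    if fish:
        r=np.hypot(x,y);s=np.sin(r)/max(r,1e-9);d=np.array([x*s,y*s,np.cos(r)])
    else: d=np.array([x,y,1.])
    return -R.T@t,R.T@d
def onz(c,u,v,z,fish=False):
    o,d=ray(c,u,v,fish);return (o+d*(z-o[2])/d[2])
def proj(c,p,fish=False):
    K=c['K'];R=cv2.Rodrigues(np.array(c['rvec'],float))[0];q=R@np.array(p,float)+np.array(c['tvec'],float).ravel()
    if fish:
        r=np.hypot(q[0],q[1]);th=np.arctan2(r,q[2]);q=np.array([q[0]/r*th,q[1]/r*th,1])
    return K[0,0]*q[0]/q[2]+K[0,2],K[1,1]*q[1]/q[2]+K[1,2]
E
python3 - <<'E'
from h import *
for n in('scene','top'):
    c=snap(n,n+'0');print(n,c['K'][0],c['K'][1,2],ray(c,320,200))
s=manip.get_state();print(s)
E
```

```text
scene [483.12802082   0.         318.53201407] 197.40923883341262 (array([1136.79874943, -721.79745524,  952.10909447]), array([-0.4306409 ,  0.5631782 , -0.70527776]))
top [404.17335707   0.         324.0307052 ] 199.00202460330672 (array([437.71875417, -34.79254357, 925.37254418]), array([ 0.18132048,  0.01498074, -0.98336362]))
{'time': 0.1, 'q': array([ 1.01691931e+00,  1.58961805e-01,  1.59811928e+00, -1.01858648e-05,
        1.38621193e+00, -2.10095344e-01]), 'qvel': array([-2.39361143e-04, -1.60444780e-03, -1.17540878e-03, -2.69639721e-04,
       -1.73867233e-03,  4.32086841e-05]), 'joint_torque': array([-3.32513810e-04, -3.86502314e+01, -3.22959387e+01,  7.03592808e-02,
        3.39588686e-02, -3.18178252e-06]), 'ee_pos': array([193.59253111, 540.97468517, 301.82436808]), 'eef_rot': array([ 0.69646528,  0.12038766,  0.6969069 , -0.12150599]), 'force': array([ 0.23120505, -0.13665186, -0.13241365]), 'torque': array([-0.02747709,  0.02165528,  0.00571199]), 'width': 91.60935617505676}
```

View pics/top0.png

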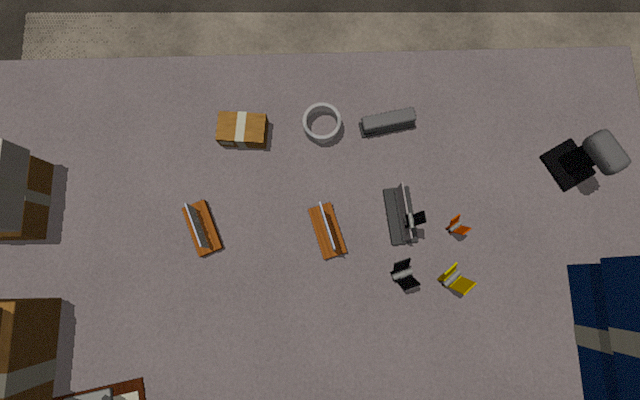

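View pics/scene0.png

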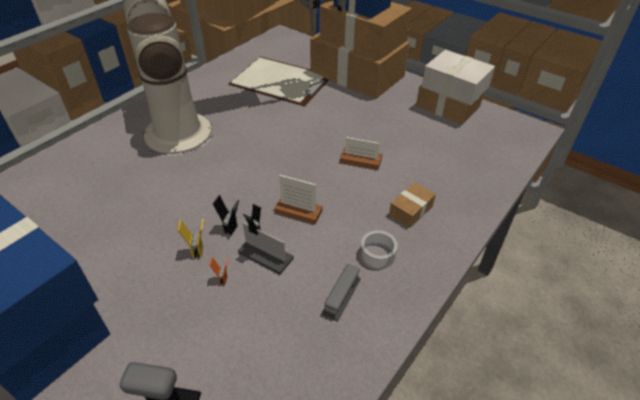

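```bash
python3 - <<'E'
from h import *
t=load('top0');s=load('scene0')
for p in [(0,0),(640,0),(0,400),(640,400),(415,218)]: print(p,onz(t,*p,0).round())
a=cv2.resize(t['img'][165:300,295:485],None,fx=4,fy=4,interpolation=cv2.INTER_CUBIC)[:,:,::-1]
b=cv2.resize(s['img'][165:290,170:335],None,fx=4,fy=4,interpolation=cv2.INTER_CUBIC)[:,:,::-1]
cv2.imwrite('pics/a.png',a);cv2.imwrite('pics/b.png',b)
E
```

```text
(0, 0) [1152.  797.    0.]
(640, 0) [1108. -845.    0.]
(0, 400) [187. 674.   0.]
(640, 400) [ 163. -690.    0.]
(415, 218) [ 561. -239.    0.]
```

View pics/a.png

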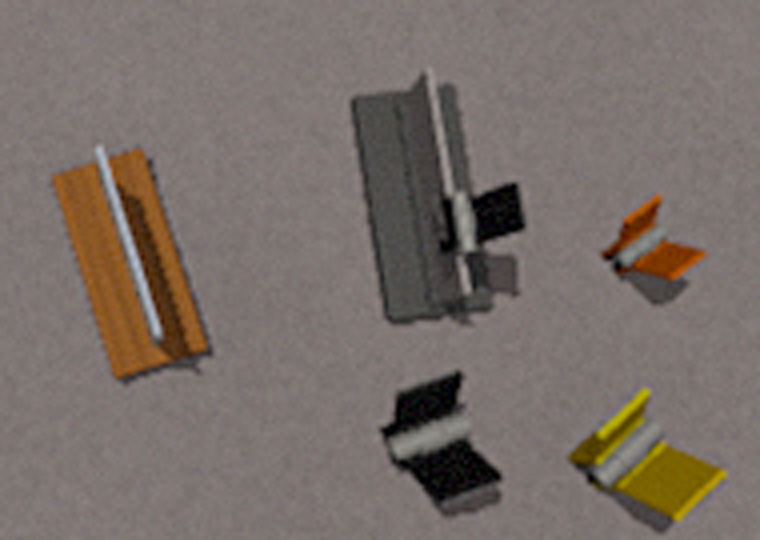

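View pics/b.png

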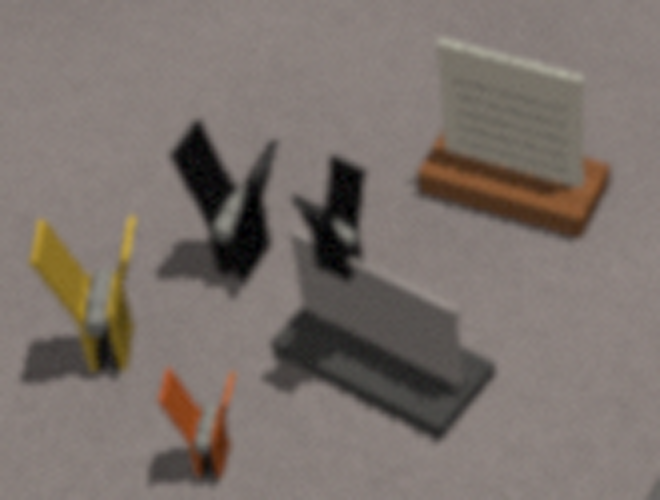

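```bash
python3 - <<'E'
from h import *
t=load('top0');s=load('scene0')
A=lambda x,y:(295+(x+.5)/4-.5,165+(y+.5)/4-.5)
B=lambda x,y:(170+(x+.5)/4-.5,165+(y+.5)/4-.5)
def ln(n,c,p,q,z):
    a,b=onz(c,*p,z),onz(c,*q,z);d=b-a;print(n,a.round(1),b.round(1),'mid',((a+b)/2).round(1),'len',np.linalg.norm(d).round(1),'ang',np.arctan2(d[1],d[0]).round(3))
ln('strip T',t,A(430,72),A(468,293),90)
ln('card T',t,A(100,148),A(157,340),120)
ln('card S',s,B(438,40),B(583,75),120)
ln('strip S',s,B(296,237),B(461,316),90)
ln('short T',t,(184,206),(205,247),80)
ln('pin T',t,A(459,190),A(467,250),114)
ln('wingA',t,A(517,183),A(524,229),150)
ln('wingB',t,A(443,200),A(447,250),150)
print(cv2.Rodrigues(np.zeros(3))[0].shape)
from scipy.spatial.transform import Rotation as R
q=manip.get_state()['eef_rot'];print(R.from_quat(q,scalar_first=True).as_matrix().round(3))
E
```

```text
strip T [ 625.3 -196.4   90. ] [ 508.2 -209.5   90. ] mid [ 566.7 -202.9   90. ] len 117.8 ang -3.031
card T [582.9 -21.7 120. ] [485.7 -48.1 120. ] mid [534.3 -34.9 120. ] len 100.7 ang -2.876
card S [489.  -49.1 120. ] [583.  -17.4 120. ] mid [536.  -33.2 120. ] len 99.1 ang 0.325
strip S [ 515.6 -211.3   90. ] [ 634.1 -197.    90. ] mid [ 574.9 -204.2   90. ] len 119.4 ang 0.121
short T [587.  267.6  80. ] [499.2 219.9  80. ] mid [543.1 243.8  80. ] len 100.0 ang -2.644
pin T [ 558.4 -203.   114. ] [ 527.8 -205.2  114. ] mid [ 543.1 -204.1  114. ] len 30.7 ang -3.069
wingA [ 555.8 -223.8  150. ] [ 533.3 -225.7  150. ] mid [ 544.6 -224.7  150. ] len 22.5 ang -3.058
wingB [ 548.3 -187.6  150. ] [ 524.  -188.1  150. ] mid [ 536.1 -187.8  150. ] len 24.3 ang -3.12
(3, 3)
[[-0.001  0.337  0.941]
 [-0.001  0.941 -0.337]
 [-1.    -0.002 -0.   ]]
```

Candidates in the top view are black on the strip (415,219), larger black standing free (404,274), orange (458,225) and yellow (457,280). The target is the smaller black one clamped on the strip, and the two crops confirm it. The tall card is at (328,230).

Call:
step_arm:
  jaw: [0,0,0,0,0,0,0,0]
  xyz:
    - [0.465,-1,0]
    - [0.465,-1,0]
    - [0.465,-1,0]
    - [0.465,-1,0]
    - [0.465,-1,0]
    - [0.465,-1,0]
    - [0.465,-1,0]
    - [0.465,-1,0]
  turn:
    - [0,0,0.008]
    - [0,0,0.008]
    - [0,0,0.008]
    - [0,0,0.008]
    - [0,0,0.008]
    - [0,0,0.008]
    - [0,0,0.008]
    - [0,0,0.008]
  grip_force: 18

```text
time: 0.9
ee_pos: [286.0, 334.3, 297.5]
eef_rot: [0.702, 0.07, 0.705, -0.075]
force: [0.6, -0.3, 1.1]
width: 91.9
```

Call:
step_arm:
  jaw: [0,0,0,0,0,0,0,0]
  xyz:
    - [0.465,-1,0]
    - [0.465,-1,0]
    - [0.465,-1,0]
    - [0.465,-1,0]
    - [0.465,-1,0]
    - [0.465,-1,0]
    - [0.465,-1,0]
    - [0.465,-1,0]
  turn:
    - [0,0,0.008]
    - [0,0,0.008]
    - [0,0,0.008]
    - [0,0,0.008]
    - [0,0,0.008]
    - [0,0,0.008]
    - [0,0,0.008]
    - [0,0,0.008]

```text
time: 1.7
ee_pos: [379.5, 125.1, 294.6]
eef_rot: [0.704, 0.022, 0.709, -0.028]
force: [0.7, 0.8, -0.3]
width: 92.3
```

Call:
step_arm:
  jaw: [0,0,0,0,0,0,0,0]
  xyz:
    - [0.465,-1,0]
    - [0.465,-1,0]
    - [0.465,-1,0]
    - [0.465,-1,0]
    - [0.465,-1,0]
    - [0.465,-1,0]
    - [0.465,-1,0]
    - [0.465,-1,0]
  turn:
    - [0,0,0.008]
    - [0,0,0.008]
    - [0,0,0.008]
    - [0,0,0.008]
    - [0,0,0.008]
    - [0,0,0.008]
    - [0,0,0.008]
    - [0,0,0.008]

```text
time: 2.5
ee_pos: [473.3, -83.8, 291.6]
eef_rot: [0.703, -0.024, 0.711, 0.019]
force: [0.1, 0.9, 0.1]
width: 91.9
```

Call:
step_arm:
  jaw: [0,0,0,0,0,0,0]
  xyz:
    - [0.5,-0.9,0.05]
    - [0.5,-0.9,0.05]
    - [0.5,-0.9,0.05]
    - [0.5,-0.9,0.05]
    - [0.5,-0.9,0.05]
    - [0,0,0]
    - [0,0,0]
  turn:
    - [0,0,0.006]
    - [0,0,0.006]
    - [0,0,0.006]
    - [0,0,0.006]
    - [0,0,0.006]
    - [0,0,0]
    - [0,0,0]

```text
time: 3.2
ee_pos: [536.8, -203.4, 293.8]
eef_rot: [0.7, -0.044, 0.712, 0.041]
force: [-0.2, 0.3, 0.5]
width: 91.9
```

```bash
python3 - <<'E'
from h import *
from scipy.spatial.transform import Rotation as R
c=snap('wrist','w1');s=manip.get_state();M=R.from_quat(s['eef_rot'],scalar_first=True).as_matrix();print(s['ee_pos'],s['q'].round(2));print(M.round(4));print(c['K'],ray(c,c['K'][0,2],c['K'][1,2],True))
print(proj(c,[543,-205,115],True),proj(c,[508,-210,90],True),proj(c,[625,-197,90],True))
E
```

```text
[ 536.69538773 -203.24317718  293.813473  ] [-0.57  0.17  1.6  -0.01  1.38 -2.26]
[[-0.0172 -0.1202  0.9926]
 [-0.0053  0.9927  0.1201]
 [-0.9998 -0.0032 -0.0177]]
[[309.70691629   0.         317.42230876]
 [  0.         309.70691629 198.27833299]
 [  0.           0.           1.        ]] (array([ 459.6764367 , -212.37554717,  377.67206764]), array([ 0.25771065,  0.02748297, -0.9658312 ]))
(np.float64(315.5171759770417), np.float64(212.52517946445067)) (np.float64(314.9376991356699), np.float64(168.56594043571604)) (np.float64(314.0748389848845), np.float64(279.15036352612447))
```

View pics/w1.png

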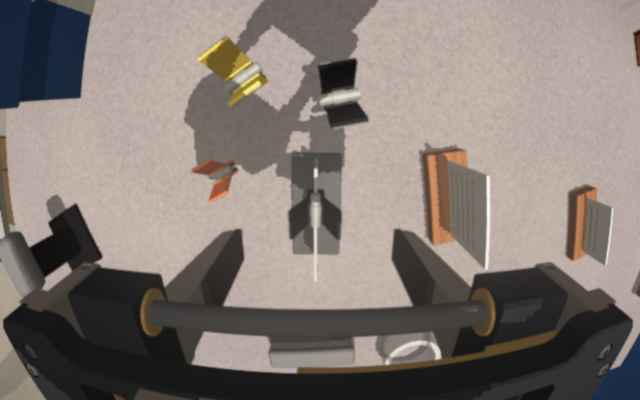

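```bash
python3 - <<'E'
from h import *
c=load('w1');g=c['img'].max(2).astype(int)
for r in range(150,290,6): print(r,' '.join('%3d'%v for v in g[r,286:346:2]))
print('pinprof',g[180:236,315:318].mean(1).astype(int))
E
```

```text
150 161 193 196 172 153 160 185 172 119 119 119 120 116 115 115 114 118 120 118 116 117 117 117 115 115 116 118 118 119 148
156 115 117 113  92  81  78  79  95  94  78  76  75  75  74  75  78  76  75  75  76  76  76  77  76  77  78  78  80 107 154
162 116 114 108  81  77  78  76  76  76  77  76  76  75  76  85 101  83  76  76  76  77  77  78  77  77  78  79  80 110 158
168 117 117 111  80  77  78  77  77  76  77  77  77  76  79 160 171  93  76  77  77  77  78  78  78  78  79  80  87 166 193
174 120 119 113  80  79  80  78  77  78  78  78  78  78  80 214 233 141 118 127 128 128 127 129 130 131 131 131 129 179 190
180 189 183 154  88  78  80  79  78  78  79  77  78  78  78 122 139 128 126 127 129 130 129 131 129 130 132 132 130 177 194
186 197 195 144 118 122 109  92  80  79  79  79  79  78  77 121 137 127 127 128 129 129 129 131 130 130 132 132 136 191 194
192 190 192 176 114 122 126 124 124 120  84  74  54  57  65 108 112  72  57  54 101 127 129 130 130 130 131 130 135 192 195
198 194 195 179 113 123 125 124 124 103  70  55  52  80 111 120 119 112  82  54  63 103 126 130 129 131 131 
[... 1412 characters left out ...]
203 200 200 198 194 194 198 224 219 192 198 196 195 195 197 195 189 192 196 195 195 198 194
276 193 198 199 195 197 196 197 196 194 191 189 192 196 198 223 222 199 200 202 198 196 198 197 197 193 192 195 196 199 197
282 189 190 196 198 196 194 195 198 195 196 195 193 192 195 203 202 199 200 192 186 192 194 196 198 197 196 195 193 197 200
288 195 199 197 191 188 193 193 197 198 192 192 195 194 197 195 190 189 194 198 199 197 195 193 193 191 196 196 193 193 194
pinprof [137 137 137 137 137 136 135 134 131 124 118 114 107  97  96 107 115 118
 118 118 119 134 174 202 209 203 192 199 211 213 214 213 213 213 213 213
 212 211 209 208 208 208 208 208 207 206 204 201 200 200 200 200 200 200
 200 200]
```

```bash
python3 - <<'E'
from h import *
c=load('w1')
for p in [(289.3,208),(289.5,237.5),(340.5,208),(340,237)]: print('wing',onz(c,*p,150,True).round(1))
for p in [(315.5,160),(316,281)]: print('strip',onz(c,*p,90,True).round(1))
print('pin',onz(c,315.7,215,114,True).round(1))
for p in [(489.5,176),(488.5,267)]: print('card',onz(c,*p,120,True).round(1))
s=manip.get_state();print('grasp',s['ee_pos']+69*np.array([-.0172,-.0053,-.9998]))
E
```

```text
wing [ 530.8 -226.5  150. ]
wing [ 555.2 -224.   150. ]
wing [ 525.9 -187.3  150. ]
wing [ 549.8 -184.3  150. ]
strip [ 499.8 -210.4   90. ]
strip [ 627.  -194.7   90. ]
pin [ 545.6 -204.5  114. ]
card [487.1 -46.8 120. ]
card [580.6 -18.  120. ]
grasp [ 535.50858773 -203.60887718  224.827273  ]
```

Call:
step_arm:
  jaw: [0,0,0,0,0,0]
  xyz:
    - [0.17,-0.09,0]
    - [0,0,-0.6]
    - [0,0,-0.6]
    - [0,0,-0.6]
    - [0,0,-0.2]
    - [0,0,0]
  turn:
    - [0.0026,-0.0086,0]
    - [0,0,0]
    - [0,0,0]
    - [0,0,0]
    - [0,0,0]
    - [0,0,0]

```text
time: 3.85
ee_pos: [539.4, -201.3, 238.8]
eef_rot: [0.706, -0.043, 0.706, 0.045]
force: [0.0, -0.3, 0.5]
width: 92.2
```

```bash
cat > st.py <<'E'
from h import *
from scipy.spatial.transform import Rotation as R
s=manip.get_state();M=R.from_quat(s['eef_rot'],scalar_first=True).as_matrix()
print(s['time'],s['ee_pos'].round(2),'x',M[:,0].round(4),'yaw',(np.arctan2(M[1,1],M[0,1])-np.pi/2).round(4),'roll',M[2,1].round(4),'F',s['force'].round(2),'T',s['torque'].round(3),'w',s['width'])
E
python3 st.py
```

```text
3.85 [ 539.42 -201.3   238.81] x [-2.0e-04  2.4e-03 -1.0e+00] yaw 0.1236 roll 0.0024 F [ 0.01 -0.28  0.5 ] T [ 0.019 -0.036  0.03 ] w 92.18141427256137
```

Call:
step_arm:
  jaw: [0,0,0,0]
  xyz:
    - [0.06,-0.17,0]
    - [0,0,-0.5]
    - [0,0,-0.4]
    - [0,0,0]
  turn:
    - [-0.001,0,0]
    - [0,0,0]
    - [0,0,0]
    - [0,0,0]

```text
time: 4.25
ee_pos: [541.5, -205.9, 215.6]
eef_rot: [0.706, -0.044, 0.705, 0.043]
force: [0.0, -0.5, -0.0]
width: 92.0
```

```bash
python3 st.py
```

```text
4.25 [ 541.48 -205.88  215.64] x [ 1.8e-03 -9.0e-04 -1.0e+00] yaw 0.124 roll -0.0011 F [ 0.03 -0.48 -0.02] T [-0.015 -0.047  0.024] w 91.95742746716341
```

Call:
step_arm:
  jaw: [0.3,0.45,0.5,0.52,0.52]
  xyz:
    - [0,0,-0.16]
    - [0,0,0]
    - [0,0,0]
    - [0,0,0]
    - [0,0,0]
  turn:
    - [0,0,0]
    - [0,0,0]
    - [0,0,0]
    - [0,0,0]
    - [0,0,0]
  grip_force: 18

```text
time: 4.75
ee_pos: [541.8, -206.1, 211.7]
eef_rot: [0.707, -0.044, 0.705, 0.043]
force: [0.6, 0.4, -0.1]
width: 54.2
```

```bash
python3 st.py
```

```text
4.75 [ 541.79 -206.1   211.73] x [ 0.0025 -0.0014 -1.    ] yaw 0.1239 roll -0.0017 F [ 0.63  0.38 -0.05] T [ 0.032 -0.03   0.032] w 54.21434946657538
```

```bash
python3 - <<'E'
from h import *
c=snap('wrist','w2')
cv2.imwrite('pics/w2c.png',cv2.resize(c['img'][150:320,220:420],None,fx=4,fy=3.5,interpolation=cv2.INTER_CUBIC)[:,:,::-1])
E
```

```text
(no output)
```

View pics/w2c.png

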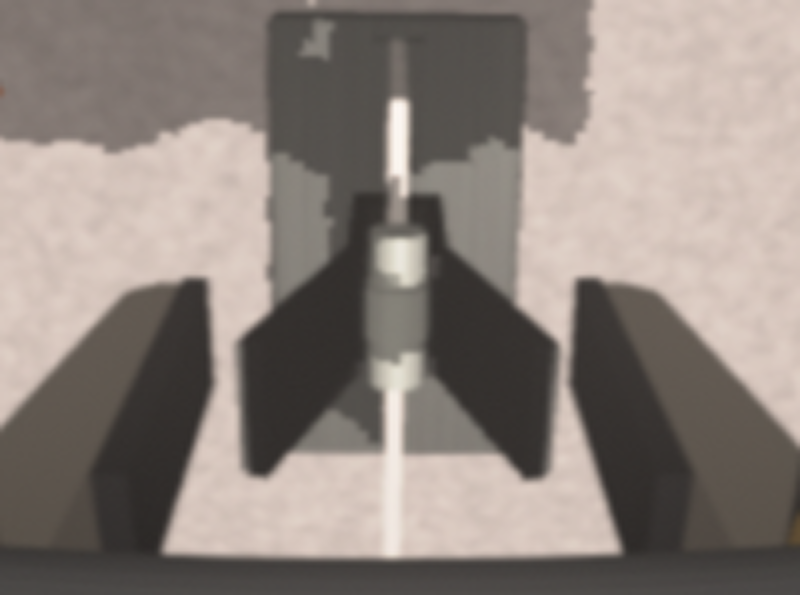

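Fingers straddle the wings, with the fingertip edges at crop x 211 and 573 (mid 392) and the wings at 240 and 556 (mid 398). I need about 0.8 mm toward +y, then squeeze.

Call:
step_arm:
  jaw: [0.52,0.52,0.6,0.65,0.7,0.75]
  xyz:
    - [-0.03,0.032,0]
    - [0,0,0]
    - [0,0,0]
    - [0,0,0]
    - [0,0,0]
    - [0,0,0]
  turn:
    - [0,0,0]
    - [0,0,0]
    - [0,0,0]
    - [0,0,0]
    - [0,0,0]
    - [0,0,0]
  grip_force: 18

```text
time: 5.4
ee_pos: [541.0, -205.2, 212.0]
eef_rot: [0.707, -0.044, 0.705, 0.043]
force: [0.1, -0.3, -0.9]
width: 23.2
```

```bash
python3 st.py
```

```text
5.4 [ 541.03 -205.2   211.98] x [ 0.0029 -0.0016 -1.    ] yaw 0.124 roll -0.0019 F [ 0.07 -0.29 -0.85] T [ 0.027  0.072 -0.004] w 23.21367930131891
```

Very small side force. Finish the squeeze.

Call:
step_arm:
  jaw: [0.8,0.85,0.9,1,1,1]
  xyz:
    - [0,0,0]
    - [0,0,0]
    - [0,0,0]
    - [0,0,0]
    - [0,0,0]
    - [0,0,0]
  turn:
    - [0,0,0]
    - [0,0,0]
    - [0,0,0]
    - [0,0,0]
    - [0,0,0]
    - [0,0,0]
  grip_force: 18

```text
time: 6.0
ee_pos: [540.9, -205.2, 211.8]
eef_rot: [0.707, -0.044, 0.705, 0.043]
force: [-0.5, -0.3, -0.4]
width: 15.0
```

```bash
python3 st.py
```

```text
6.0 [ 540.94 -205.18  211.8 ] x [ 0.0026 -0.0014 -1.    ] yaw 0.1239 roll -0.0017 F [-0.5  -0.26 -0.44] T [ 0.004  0.024 -0.046] w 14.971857376625872
```

Call:
step_arm:
  jaw: [1,1,1,1,1,1,1,1]
  xyz:
    - [0,0,0.2]
    - [0,0,0.4]
    - [0,0,0.4]
    - [0,0,0.5]
    - [0,0,0.5]
    - [0,0,0.5]
    - [0,0,0.3]
    - [0,0,0]
  turn:
    - [0,0,0]
    - [0,0,0]
    - [0,0,0]
    - [0,0,0]
    - [0,0,0]
    - [0,0,0]
    - [0,0,0]
    - [0,0,0]

```text
time: 6.8
ee_pos: [541.5, -205.5, 290.7]
eef_rot: [0.708, -0.045, 0.704, 0.042]
force: [-0.7, -0.8, 0.1]
width: 14.8
```

```bash
python3 st.py; python3 - <<'E'
from h import *
c=snap('scene','s2')
u,v=map(int,proj(c,[541,-205,180]));print(u,v)
cv2.imwrite('pics/s2c.png',cv2.resize(c['img'][v-65:v+65,u-60:u+115],None,fx=4.5,fy=4.5,interpolation=cv2.INTER_CUBIC)[:,:,::-1])
E
```

```text
6.8 [ 541.54 -205.55  290.75] x [ 0.0064 -0.0039 -1.    ] yaw 0.124 roll -0.0047 F [-0.75 -0.81  0.09] T [0.037 0.042 0.036] w 14.78610317958325
249 200
```

View pics/s2c.png

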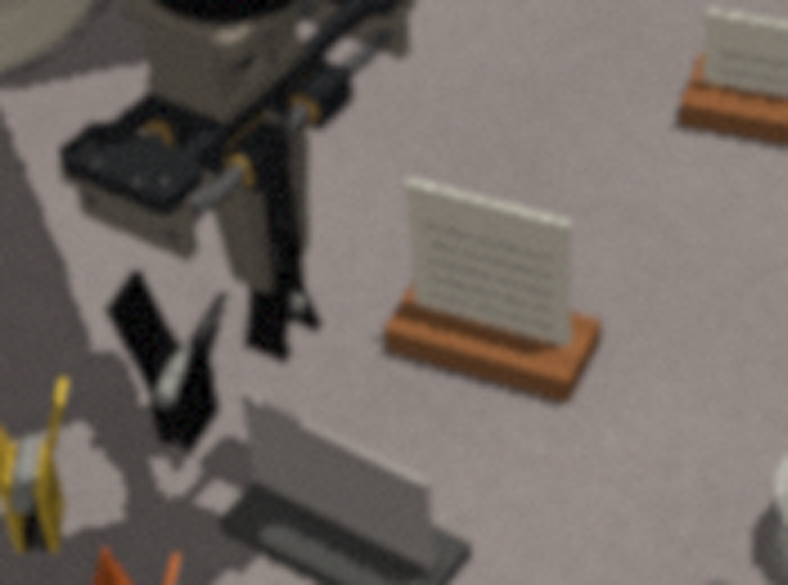

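```bash
python3 - <<'E'
from h import *
c=load('s2');y=.124;ex=np.array([np.cos(y),np.sin(y),0]);ey=np.array([-np.sin(y),np.cos(y),0]);P=np.array([542.1,-205.9,189.7])
f=lambda p:(np.array([(a-b)*4.5 for a,b in zip(proj(c,p),(189,135))])).round()
print('pin+',f(P+15*ex))
for sx in(-12,12):
  for sy in(-11,-16,11): print(sx,sy,f(P+sx*ex+sy*ey+[0,0,-30.5]))
print('strip',f([515.6,-211.3,90]),f([634.1,-197,90]))
# card edge from wrist + scene lines, corner estimates in this new scene crop
for p in[(404,180),(570,217)]: print(onz(c,189+p[0]/4.5,135+p[1]/4.5,120).round(1))
E
```

```text
pin+ [295. 294.]
-12 -11 [245. 330.]
-12 -16 [239. 336.]
-12 11 [271. 304.]
12 -11 [283. 348.]
12 -16 [277. 354.]
12 11 [309. 321.]
strip [246. 400.] [431. 489.]
[489.3 -50.7 120. ]
[583.2 -16.5 120. ]
```

Call:
step_arm:
  jaw: [1,1]
  xyz:
    - [0,0,0]
    - [0,0,0]
  turn:
    - [0.002,0.0032,0]
    - [0,0,0]

```text
time: 7.05
ee_pos: [541.0, -205.2, 289.0]
eef_rot: [0.705, -0.043, 0.707, 0.045]
force: [0.2, -0.5, -0.2]
width: 15.1
```

```bash
python3 st.py; python3 - <<'E'
from h import *
c=snap('wrist','w3')
cv2.imwrite('pics/w3c.png',cv2.resize(c['img'][150:320,220:420],None,fx=4,fy=3.5,interpolation=cv2.INTER_CUBIC)[:,:,::-1])
E
```

```text
7.05 [ 540.96 -205.17  289.04] x [-0.0027  0.0019 -1.    ] yaw 0.124 roll 0.0023 F [ 0.16 -0.51 -0.16] T [0.022 0.001 0.008] w 15.111191956776404
```

View pics/w3c.png

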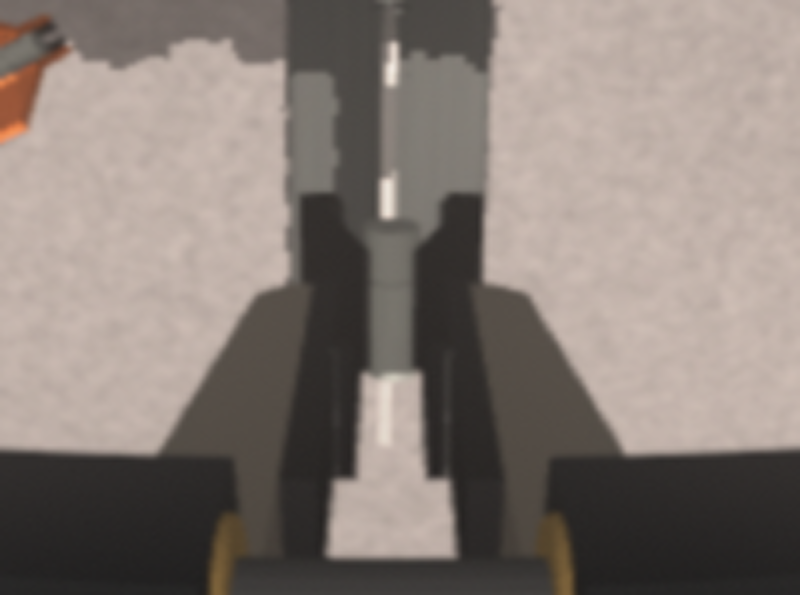

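Call:
step_arm:
  jaw: [1,1,1,1,1,1,1,1]
  xyz:
    - [-0.03,0.6,0.05]
    - [-0.04,1,0.05]
    - [-0.04,1,0.05]
    - [-0.04,1,0.05]
    - [-0.04,1,0.05]
    - [-0.04,1,0.05]
    - [-0.03,0.7,0]
    - [0,0,0]
  turn:
    - [0,0,0.012]
    - [0,0,0.012]
    - [0,0,0.012]
    - [0,0,0.012]
    - [0,0,0.012]
    - [0,0,0.012]
    - [0,0,0.012]
    - [0,0,0]

```text
time: 7.9
ee_pos: [530.5, -35.1, 293.0]
eef_rot: [0.696, -0.105, 0.702, 0.111]
force: [-0.3, 0.1, -0.3]
width: 15.3
```

```bash
python3 st.py; python3 - <<'E'
from h import *
a=load('w2');b=load('w3')
for z in(103,107,110): print('before +x pin end, rel TCP',z,onz(a,318.5,260.5,z,True)-[541.8,-206.1,211.9])
for z in(178,182,186,190): print('after',z,onz(b,318,257,z,True)-[540.96,-205.17,289.04])
c=snap('wrist','w4')
cv2.imwrite('pics/w4c.png',cv2.resize(c['img'][120:320,200:440],None,fx=3,fy=3,interpolation=cv2.INTER_CUBIC)[:,:,::-1])
E
```

```text
7.9 [530.51 -35.11 293.03] x [-0.0103  0.0068 -0.9999] yaw 0.3068 roll 0.0096 F [-0.35  0.09 -0.34] T [0.099 0.024 0.023] w 15.28267766001384
before +x pin end, rel TCP 103 [  20.69837088    3.09668219 -108.9       ]
before +x pin end, rel TCP 107 [  18.61667706    2.83079059 -104.9       ]
before +x pin end, rel TCP 110 [  17.0554067     2.63137188 -101.9       ]
after 178 [  18.56525828    2.89863826 -111.04      ]
after 182 [  16.56568178    2.6345522  -107.04      ]
after 186 [  14.56610529    2.37046614 -103.04      ]
after 190 [ 12.5665288    2.10638007 -99.04      ]
```

View pics/w4c.png

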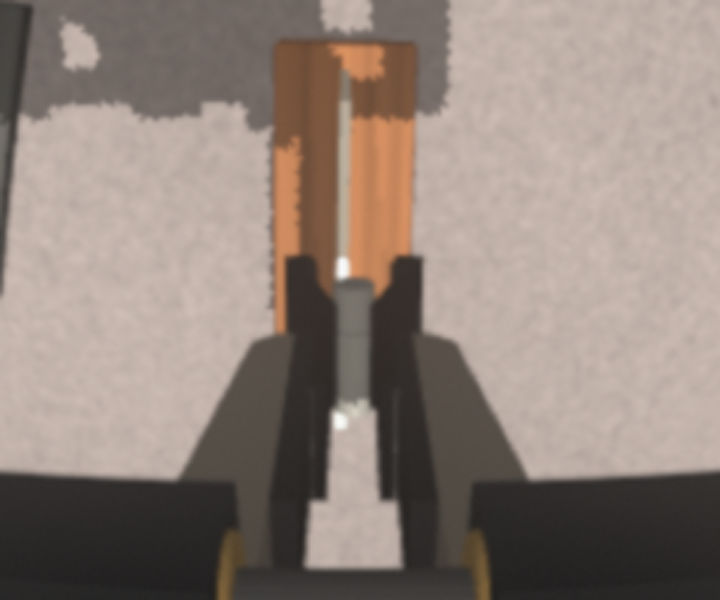

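```bash
python3 - <<'E'
from h import *
c=load('w4')
for p in[(344.5,75),(344,150),(343,230),(342.5,268),(340.5,418)]: print(p,onz(c,200+(p[0]+.5)/3-.5,120+(p[1]+.5)/3-.5,120,True).round(1))
g=c['img'].max(2).astype(int)
for r in(205,208,212,255,258,260,262,266): print(r,g[r,304:326])
E
```

```text
(344.5, 75) [480.1 -51.8 120. ]
(344, 150) [500.3 -45.6 120. ]
(343, 230) [522.5 -38.9 120. ]
(342.5, 268) [533.4 -35.6 120. ]
(340.5, 418) [579.8 -21.7 120. ]
205 [100 114 121 124 124 123 123 130 155 192 205 203 205 210 212 210 205 198
 194 193 197 199]
208 [ 66  87 111 122 125 123 128 153 207 242 247 242 229 217 213 210 204 197
 194 195 198 200]
212 [ 61  79 104 120 124 123 126 144 180 206 202 184 168 157 154 153 153 153
 160 175 191 197]
255 [ 53  50  48  49  48  52  71  97 125 154 171 180 188 187 180 189 191 182
 158 115  81  60]
258 [ 53  49  48  48  51  81 143 207 234 233 220 205 200 204 208 202 194 189
 185 184 172 121]
260 [ 52  49  48  47  52  82 145 216 245 248 242 226 205 198 197 195 196 196
 194 190 174 120]
262 [ 52  49  48  47  51  83 145 206 233 236 230 216 196 191 191 192 196 198
 197 192 175 120]
266 [ 55  49  46  47  57  97 147 184 193 194 195 196 196 195 194 193 194 195
 196 195 182 128]
```

Call:
step_arm:
  jaw: [1,1,1,1]
  xyz:
    - [0.14,0,0]
    - [0,0,-0.3]
    - [0,0,-0.3]
    - [0,0,0]
  turn:
    - [-0.0034,-0.0045,-0.003]
    - [0,0,0]
    - [0,0,0]
    - [0,0,0]

```text
time: 8.35
ee_pos: [534.2, -38.1, 276.2]
eef_rot: [0.699, -0.105, 0.7, 0.104]
force: [0.5, -0.0, -0.1]
width: 15.1
```

```bash
python3 st.py
```

```text
8.35 [534.2  -38.14 276.16] x [-0.0013 -0.0018 -1.    ] yaw 0.2963 roll -0.0013 F [ 0.5  -0.04 -0.13] T [ 0.083  0.049 -0.011] w 15.074964763699633
```

Call:
step_arm:
  jaw: [1,1,1]
  xyz:
    - [0,0.12,0]
    - [0,0,-0.2]
    - [0,0,0]
  turn:
    - [0.0009,-0.0006,0]
    - [0,0,0]
    - [0,0,0]

```text
time: 8.65
ee_pos: [534.0, -35.8, 270.1]
eef_rot: [0.699, -0.104, 0.7, 0.104]
force: [-0.2, 1.1, -0.0]
width: 15.0
```

```bash
python3 st.py; python3 - <<'E'
from h import *
c=snap('wrist','w5')
cv2.imwrite('pics/w5c.png',cv2.resize(c['img'][130:300,250:390],None,fx=5,fy=3.5,interpolation=cv2.INTER_CUBIC)[:,:,::-1])
E
```

```text
8.65 [534.02 -35.8  270.07] x [-1.2e-03  4.0e-04 -1.0e+00] yaw 0.2946 roll 0.0008 F [-0.24  1.15 -0.03] T [-0.002  0.05  -0.044] w 14.969267369698578
```

View pics/w5c.png

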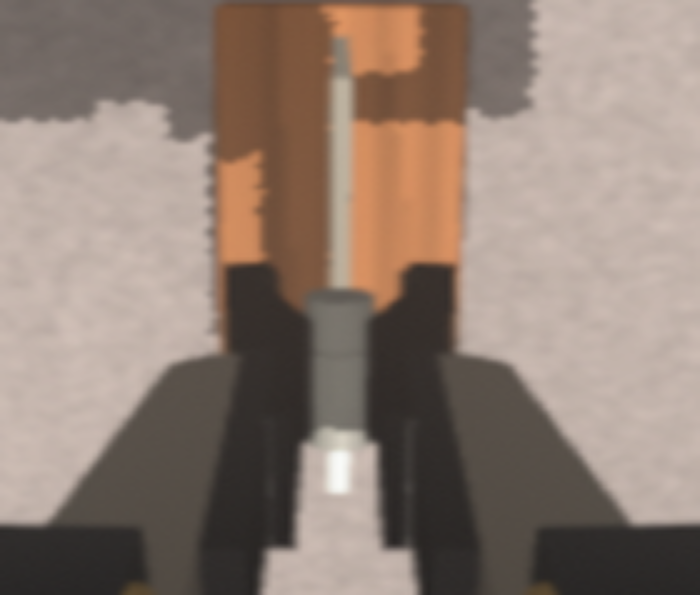

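Card edge (col 340) lines up with the pin (col 340) and runs between the open jaws. Lower slowly.

Call:
step_arm:
  jaw: [1,1,1,1,1]
  xyz:
    - [0,0,-0.2]
    - [0,0,-0.2]
    - [0,0,-0.2]
    - [0,0,0]
    - [0,0,0]
  turn:
    - [0,0,0]
    - [0,0,0]
    - [0,0,0]
    - [0,0,0]
    - [0,0,0]

```text
time: 9.2
ee_pos: [534.3, -35.8, 254.4]
eef_rot: [0.699, -0.104, 0.699, 0.104]
force: [-0.1, -0.2, 0.1]
width: 15.2
```

```bash
python3 st.py
```

```text
9.2 [534.3  -35.82 254.36] x [-1.e-04  2.e-04 -1.e+00] yaw 0.2947 roll 0.0002 F [-0.09 -0.24  0.07] T [ 0.055 -0.049 -0.013] w 15.155112236385184
```

Call:
step_arm:
  jaw: [1,1,1,1,1]
  xyz:
    - [0,0.01,-0.15]
    - [0,0,-0.15]
    - [0,0,-0.12]
    - [0,0,0]
    - [0,0,0]
  turn:
    - [0,0,0]
    - [0,0,0]
    - [0,0,0]
    - [0,0,0]
    - [0,0,0]

```text
time: 9.7
ee_pos: [534.4, -35.5, 243.1]
eef_rot: [0.7, -0.104, 0.699, 0.104]
force: [0.3, 0.3, -0.7]
width: 14.9
```

```bash
python3 st.py; python3 - <<'E'
from h import *
c=snap('wrist','w6');d=snap('scene','s6')
u,v=map(int,proj(d,[534,-35,120]))
a=cv2.resize(c['img'][130:300,250:390],None,fx=2.8,fy=3.4,interpolation=cv2.INTER_CUBIC)
b=cv2.resize(d['img'][v-42:v+43,u-48:u+49],(395,578),interpolation=cv2.INTER_CUBIC) if 0 else cv2.resize(d['img'][v-71:v+71,u-33:u+34],None,fx=6,fy=4.07,interpolation=cv2.INTER_CUBIC)
h=min(a.shape[0],b.shape[0]);im=np.hstack([a[:h],b[:h]]);print(im.shape,u,v)
cv2.imwrite('pics/f6.png',im[:,:,::-1])
E
```

```text
9.7 [534.41 -35.54 243.07] x [ 2.e-04  1.e-04 -1.e+00] yaw 0.2948 roll 0.0 F [ 0.3   0.29 -0.74] T [-0.032 -0.021 -0.007] w 14.949912578763678
(578, 794, 3) 296 178
```

View pics/f6.png

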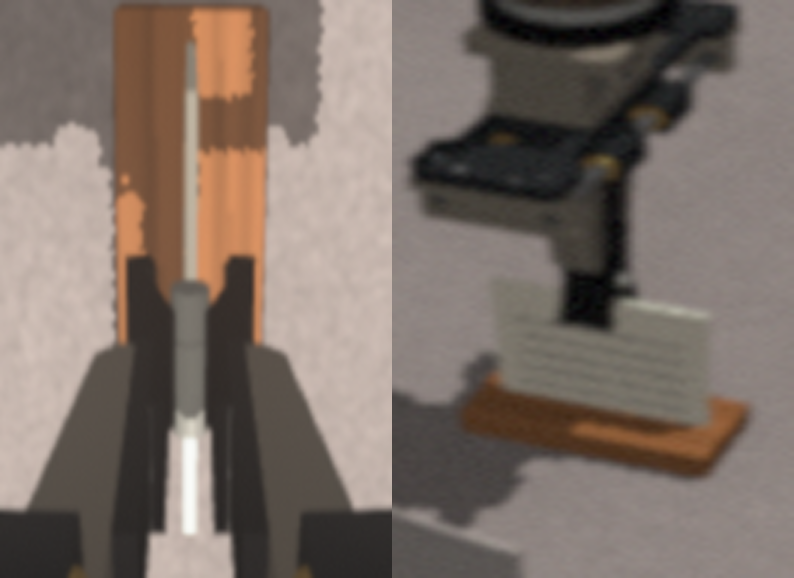

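```bash
python3 st.py; python3 - <<'E'
from h import *
d=load('s6');y=.295;ey=np.array([-np.sin(y),np.cos(y),0]);ex=np.array([np.cos(y),np.sin(y),0]);T=np.array([534.4,-35.5,0])
def hit(p,off):
    o,r=ray(d,263+((p[0]-392)+.5)/6-.5,107+(p[1]+.5)/4.07-.5);k=((T-o)@ey+off)/(r@ey);P=o+k*r;return ((P-T)@ex).round(1),P[2].round(1)
for off in(-11,-15):print('jaw bottom',off,hit((563,322),off),hit((609,330),off))
print('card top (truth 120)',hit((492,282),-1.5),hit((711,315),-1.5))
E
```

```text
9.8 [534.41 -35.58 243.17] x [ 3.e-04  0.e+00 -1.e+00] yaw 0.2947 roll -0.0001 F [-0.7   0.39  0.58] T [ 0.079  0.026 -0.007] w 15.042933888640357
jaw bottom -11 (np.float64(-9.6), np.float64(103.3)) (np.float64(11.7), np.float64(103.7))
jaw bottom -15 (np.float64(-7.8), np.float64(107.5)) (np.float64(13.5), np.float64(107.8))
card top (truth 120) (np.float64(-46.4), np.float64(117.3)) (np.float64(54.6), np.float64(122.8))
```

```bash
python3 -c "
from cell import manip
print(manip.hand_in())"
```

```text
the job is handed in; nothing more can be done
None
```

I took the small black clip off the parking strip with the grip force set to 18 N, carried it to the taller card and lowered it. It is still squeezed to its stop, with the fingers about 15 mm apart. I handed the job in with the robot's clock at about 9.8 s.

- **Position:** The close-up showed the card edge centred between the open jaws. The clip sits near the middle of the card's 100 mm width, and the tool is upright within 0.001 rad.
- **Contact:** The measured outside force stayed around 1 N or less from the squeeze on, which is about the sensor noise. No picture showed the cards, strip or other things disturbed.
- **Depth:** By geometry the jaw tips are at about z = 107 mm, which is 13 mm below the card's top edge. The clip slid down about 4 mm on the pads during the squeeze, and I allowed for that.
- **Where the checks disagreed:** The distant scene camera put the tips anywhere from z = 103 to 108 mm, a depth of 12 to 17 mm. That view is only good to a few millimetres: it read the card's own top edge 3 mm off, low at one end and high at the other. I kept the geometric figure and did not adjust.

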